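Set a back stop free of play and square a notebook to it

ROBOT

A 6-joint arm with a two-finger parallel gripper is mounted at the origin on a cart in front of the work surface, level with it; the furniture and walls round the work are solid. World frame = base frame: x ahead of the robot, y to its left, z up, the work surface at z = 0. Lengths are in m, angles in rad, forces in N, time in s.
With the tool pointing down it reaches from about 0.25 to 0.775 m from the base axis. Payload 4 kg.
Tool frame: the origin (TCP) lies midway between the tips of the shut fingers; the grasp point (between the pads) lies 19 mm behind it (robot.tcp_to_grasp is the distance from the TCP to the grasp point, in m); z points along the fingers, y is the line along which they close (so a half turn about z gives the same grasp; the last joint's range is limited). The gripper opens to 94 mm and grips with 3 to 60 N. Pads are 16 mm wide; open, the fingers measure 119 mm over their backs; the gripper's body (75 mm by 177 mm) begins 78 mm behind the grasp point.
Start: joints at [1.014, 0.087, 1.371, -0, 1.684, -0.103], TCP at [0.241, 0.494, 0.183] pointing down, gripper open.
Joint ranges: [-3.1, 3.1], [-0.76, 2.03], [0.27, 2.55], [-1.08, 4.22], [0.17, 2.65], [-2.57, 2.57]. Speed limits (rad/s): [2.79, 2.79, 3.14, 3.14, 3.14, 3.14].

INTERFACE

Orientations are given as [roll, pitch, yaw] about the fixed x, y, z axes, in that order (R = Rz(yaw) Ry(pitch) Rx(roll)).
In Python, from bench import robot, viewer gives the robot as it stands. The module is installed in compiled form; this text tells all that it offers.
- The arm moves only by the shell command python3 -m handwheel 'ROWS' [OPENING]. ROWS is JSON, a list of rows, each a list of 6 numbers: the shift along the tool's x, y, z in units of 0.2 m (1.0 is 0.2 m), then the turn, a rotation vector about the tool's x, y, z in units of 30 degrees (1.0 is 30 degrees). In form: [[x, y, z, wx, wy, wz], ...]. A call has 1 to 10 rows; each row is the pose to reach, as a shift and turn from the pose commanded when the call began, along the tool's axes at that moment; what a row does not reach only later rows make up. A row lasts 1/12 s, in which the tool goes at most 41.7 mm and 7.16 degrees, less where a joint would pass 70% of its speed; a pose out of reach is approached as far as the arm can. A call with a number of a shift or a turn outside -1 to 1 is refused whole. A call with a gripper value outside its range is refused whole. OPENING is the gripper's target within -1 to 1 (shut at 1, half-way at 0, fully open at -1), set as the call begins (- or left out, the last holds). The fingers move at their own pace and stop on an object; the grip force is fixed at half the most. Time passes only in rows, so rows that repeat a pose let the fingers close. It gives the time, the measured TCP pose, the force, the opening and the grip force at its end, in the units of the state.
- robot.get_obs(): the state, without advancing time (a new reading comes with each control period).
- viewer.snapshot(name): name is "scene" or "top"; returns the picture (400x640x3 uint8, red, green, blue); there is no depth.
- viewer.calibration(name): a dict with "fx", "fy", "cx", "cy" (pixels), "R" (3x3) and "t" (3): a world point X has camera coordinates R X + t. Camera axes: x right, y down, z forward; pixel columns grow to the right and rows downward; lengths in m; the calibration is good to about 2 mm. A picture is of the moment at which its call begins. calibration takes no time and is no camera call.
- robot.close_job(): hands the job in; it is judged then, once.
The state is a dict: "time": time; "joint_positions": joint angles; "qvel": joint speeds; "joint_torque": joint torques, N m; "tool_pos": TCP position; "ee_rot": TCP orientation; "wrist_force": force on the tool from outside, world axes, zero at the start; "wrist_torque": the same for the moment, N m; "width": finger opening in m; "finger_force": force on a finger pad.
Only numpy, scipy, OpenCV 4.12 (cv2) and the standard library are available. Lean on these libraries where they do the work, as an engineer would, in place of code of your own. Each camera call takes 0.05 s, during which the arm holds its last target. There are 200 camera calls.

TASK

Set the back stop of the gauge board level with the index tab: with the handwheel run the stop about 8 mm past the tab, then wind it back towards you until its front face is in line with the tab's front face (within 2 mm), so that you finish in that direction and the play in the drive is taken up. Then slide the pale notebook on the board away from you until its back edge lies flush and square against the stop, without shifting the stop, and leave everything free. Move the stop only with the wheel, and leave the tab and the other things where they are.

Things in the scene. Friction and masses are not known exactly. Their poses are not given: they have to be found in the camera images.
- board: Gauge board, fixed: grey plate 320x380x10 mm; on its left a pale wooden bed, top 24 mm above the table. Origin: centre of the plate's underside; x away from the robot along the stop's travel, y left. At its right a grey console (130 mm high) bears the wheel: axis through x -30, y -127, z 100 mm along [0, 0.497, 0.868] (up and left). Pen tray behind the console; 6 mm rail at the bed's left edge.
- handwheel (a joint): Angle of the handwheel in rad; grows clockwise as seen by someone facing the wheel, which drives the stop away from the robot. 12 mm of rack travel per rad. 0 when the grip bar runs along the board's x. Range -1.5 to 4.5. It stays where it is left and needs about 0.15 to 0.2 N m to turn.
- wheel_grip (a point): Point on the wheel's axis inside its grip bar, 25 mm above the disc (84 mm across), 5 mm below the bar's top. The black bar, 74 mm long and 14 mm wide, stands 30 mm above the disc; grip it across its width. Axes turn with the wheel: x along the bar, y across it, z outward along the wheel's axis (30 degrees from vertical, leaning to the left over the bed).
- stop (a joint): Position of the stop along the board's x in m; grows away from the robot. It slides with about 3 N of friction and is carried by the drive pin with 6 mm of play in all.
- stop_face (a point): Middle of the front face (the face towards the robot) of the stop, a bare metal bar 170 mm wide across the bed, 24 mm thick, its top 35 mm above the bed. The point is 10 mm above the bed; axes as the board's.
- tab_face (a point): Front face (towards the robot) of the index tab, a dark metal block 30 x 20 x 24 mm with a small stud on top, on the rail just left of the stop's left end. It marks where the stop's front face must come (same x in the board's frame as stop_face). About 25 N would shift it; leave it.
- drive_pin (a point): Centre of the upright 8 mm pin of the drive rack, which stands in a slot at the right end of the stop and carries the stop along. Axes as the board's.
- slot_mid (a point): Middle of that slot, fixed to the stop; the pin can move 3 mm either way from it along x. After the stop was last wound towards the robot the pin lies 3 mm on the robot's side of it: then the drive holds the stop against a push from the front up to about 12 N.
- notebook: Pale hard-cover notebook, 140 (x) x 96 (y) x 20 mm, 0.14 to 0.28 kg, loose, lying flat on the bed between the robot and the stop, up to 0.1 rad askew. Origin: underside, 2 mm to the left of the middle of the width; x along its length, z up. Its front edge is 70 mm towards the robot from the origin.
- notebook_back (a point): Middle of the notebook's back edge (the edge towards the stop), 10 mm above the bed; axes as the notebook's.
- eraser: Eraser 23 x 48 x 13 mm lying in the pen tray. Bystander.
- dark_book: Dark brown book 152 x 108 x 17 mm lying on the table left of the board. Bystander.
- ink_bottle: Square dark ink bottle 49 x 49 x 57 mm, on the table left of the board. Bystander.
- stapler: Desk stapler 159 x 38 x 43 mm, on the table right of the board. Bystander.
- stamp: Rubber stamp with turned handle, 25 x 56 x 66 mm, on the table right of the board. Bystander.
There are look-alikes about, which are no part of the job. What is shaped like the notebook but yellow is not meant.

How it is judged:
On the way, in this order (a step that is already met when the one before it is completed fails the run):
1. the stop has been wound at least 5 mm past the tab (x of stop_face in the frame of tab_face above 0.005 m), for 0.1 s.
2. the stop is back in line with the tab within 2 mm, with the drive pin on the robot's side of its slot (play taken up) (x of stop_face in the frame of tab_face between -0.002 and 0.002 m and x of drive_pin in the frame of slot_mid below -0.002 m), for 0.2 s.
At the end, for the whole second after the job is handed in: Stop front face in line with the tab front face within 2 mm, drive pin at least 2 mm to the robot's side of the middle of its slot; notebook flat and still on the bed, middle of its back edge within 2.5 mm of the stop and square to it within 2 degrees (all of step 2 and x of notebook_back in the frame of stop_face above -0.0025 m and angle between the x axis of notebook and the x axis of board, either way round below 0.035 rad and angle between notebook's own z axis and vertical below 0.05 rad and linear speed of notebook below 0.01 m/s); the robot touches nothing.
It fails at once if the robot pushes the stop itself (over 2 N) (contact force between any of the fingers, the arm and stop above 2 N).
It fails at once if the index tab is shifted by more than 2 mm (distance of tab_face from where it was at the start of the episode above 0.002 m).
It fails at once if a bystander is moved by more than 20 mm (distance of any of eraser, dark_book, ink_bottle, stapler, stamp from where it was at the start of the episode above 0.02 m).
It also fails if it takes over 61 s, if anything falls off the work surface, if the arm or the gripper's body presses on something with over 40 N, if the wrist force passes 120 N, or if a joint passes its speed limit or range.

## Working session

There is one attempt and no reset: what is moved stays moved. The work goes in short steps, Python scripts to look and compute and a shell command to move; the robot and the scene stay as the last step left them, time stands still between calls to the robot, and variables do not carry over. Pictures are saved under pics/ and viewed, at most 10 in all, crops included, and the job is handed in when it is done.

```bash
mkdir -p pics
python3 - <<'E'
from bench import robot, viewer
import cv2, numpy as np
for n in("scene","top"):
    im=viewer.snapshot(n); cv2.imwrite(f"pics/{n}0.png",im[:,:,::-1]); np.save(f"pics/{n}0.npy",im)
    c=viewer.calibration(n); print(n,{k:np.round(v,4).tolist() for k,v in c.items()})
o=robot.get_obs(); print({k:np.round(v,4).tolist() for k,v in o.items()}, robot.tcp_to_grasp)
E
```

```text
scene {'fx': 435.0834, 'fy': 435.0834, 'cx': 317.0625, 'cy': 197.0738, 'R': [[0.8916, -0.4528, -0.006], [-0.214, -0.4096, -0.8868], [0.3991, 0.7919, -0.4621]], 't': [-0.4726, 0.2339, 1.1106]}
top {'fx': 367.4877, 'fy': 367.4877, 'cx': 319.794, 'cy': 197.2387, 'R': [[0.0173, -0.9998, 0.0038], [-0.9765, -0.0177, -0.2149], [0.2149, -0.0, -0.9766]], 't': [0.0698, 0.5695, 1.3172]}
{'time': 0.1, 'joint_positions': [1.0139, 0.0879, 1.372, -0.0001, 1.6836, -0.1031], 'qvel': [-0.0003, -0.0008, -0.0024, 0.0008, 0.0002, 0.0005], 'joint_torque': [0.0014, -34.125, -30.3303, 0.0719, 0.0304, -0.0001], 'tool_pos': [0.2409, 0.4939, 0.1822], 'ee_rot': [-3.1397, -0.0001, 2.6878], 'wrist_force': [-0.7178, -0.1427, -0.3787], 'wrist_torque': [0.0233, 0.0319, 0.0485], 'finger_force': 0.0, 'width': 0.0934} 0.0188
```

View pics/scene0.png

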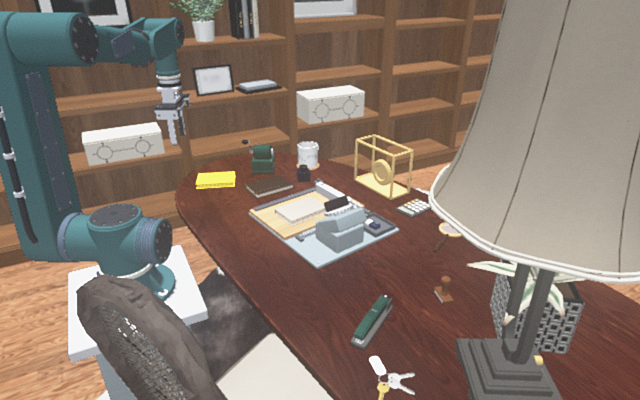

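View pics/top0.png

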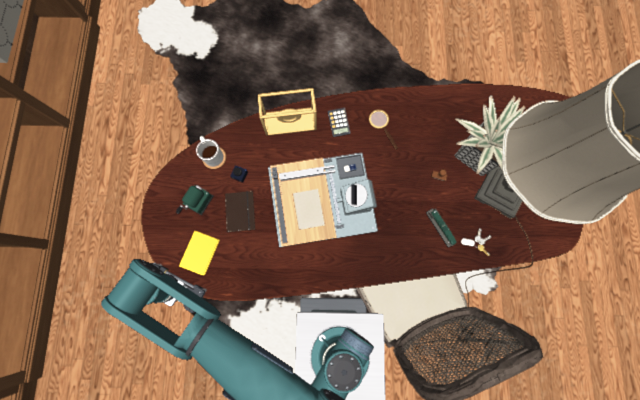

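The scene view shows the gauge board at about (320,220). In the top view it lies at about (322,200), with the pale notebook at (308,209) on the bed. The look-alikes are the yellow book at (199,253) and the dark book at (240,211). The one at (308,209) fits because it is pale and lies on the bed. I'll enlarge the crop to confirm.

Run:
```python
import cv2
im=cv2.imread("pics/top0.png")[148:250,262:384]
cv2.imwrite("pics/topc.png",cv2.resize(im,None,fx=5.8,fy=5.8,interpolation=cv2.INTER_CUBIC))
im=cv2.imread("pics/scene0.png")[175:270,240:405]
cv2.imwrite("pics/scenec.png",cv2.resize(im,None,fx=4.8,fy=4.8,interpolation=cv2.INTER_CUBIC))
```

```text
(no output)
```

View pics/topc.png

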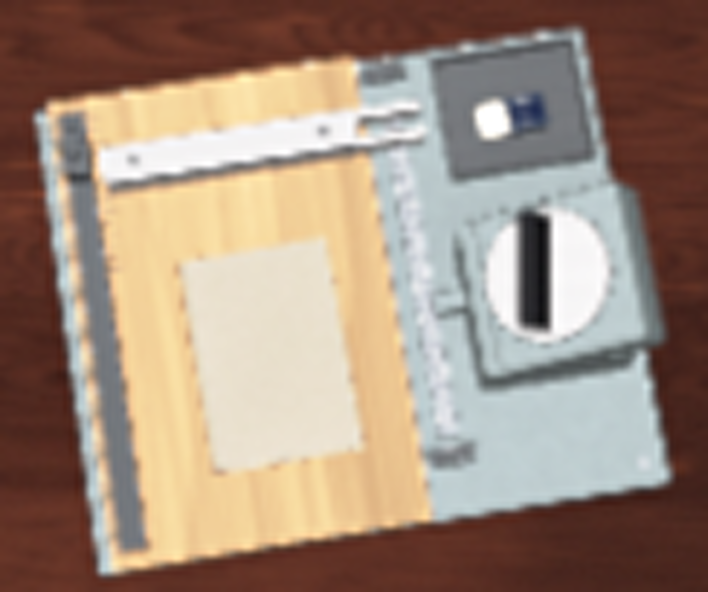

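View pics/scenec.png

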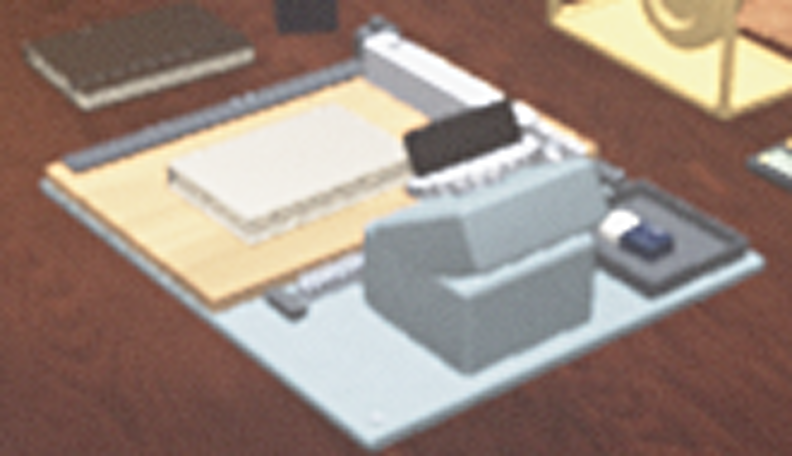

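The enlarged crop confirms the pale notebook on the bed, with top crop corners (183,263), (323,240), (362,447) and (218,472). The stop's front top edge runs (105,187)–(355,150). The tab is at (76,146), with its front at about y=180. The black bar is at (535,268). Next I'll fit the board, the notebook and the wheel.

```bash
cat > h.py <<'E'
import numpy as np
from scipy.optimize import least_squares
from scipy.spatial.transform import Rotation as Ro
from bench import robot, viewer
C={n:viewer.calibration(n) for n in("scene","top")}
def proj(n,X):
    c=C[n]; p=np.asarray(X)@np.array(c["R"]).T+c["t"]
    return np.stack([c["fx"]*p[...,0]/p[...,2]+c["cx"],c["fy"]*p[...,1]/p[...,2]+c["cy"]],-1)
def ray(n,uv):
    c=C[n];R=np.array(c["R"]);o=-R.T@np.array(c["t"])
    return o,R.T@np.array([(uv[0]-c["cx"])/c["fx"],(uv[1]-c["cy"])/c["fy"],1])
def atz(n,uv,z):
    o,d=ray(n,uv);return o+d*(z-o[2])/d[2]
tc=lambda u,v:((u+.5)/5.8-.5+262,(v+.5)/5.8-.5+148)
sc=lambda u,v:((u+.5)/4.8-.5+240,(v+.5)/4.8-.5+175)
def w(b,P): # board->world
    P=np.asarray(P,float);c,s=np.cos(b[2]),np.sin(b[2]);return np.stack([b[0]+c*P[...,0]-s*P[...,1],b[1]+s*P[...,0]+c*P[...,1],P[...,2]],-1)
def binv(b,X):
    c,s=np.cos(b[2]),np.sin(b[2]);d=np.asarray(X)[:2]-b[:2];return np.array([c*d[0]+s*d[1],-s*d[0]+c*d[1],X[2]])
def rel(pos,R):
    o=robot.get_obs();R0=Ro.from_euler("xyz",o["ee_rot"])
    return np.round(R0.inv().apply(np.asarray(pos)-o["tool_pos"])/.2,3),np.round((R0.inv()*R).as_rotvec()/np.radians(30),3)
E
python3 - <<'E'
from h import *
L=[("top",tc(102,573),(-.16,.19,.01)),("top",tc(670,480),(-.16,-.19,.01)),("top",tc(580,30),(.16,-.19,.01)),
("scene",sc(371,447),(-.16,-.19,.01)),("scene",sc(42,186),(-.16,.19,.01)),("scene",sc(763,260),(.16,-.19,.01))]
f=lambda b:np.concatenate([proj(n,w(b,P))-uv for n,uv,P in L])
g=lambda b:f(b).ravel()
s=least_squares(g,[.5,0,.1]);b=s.x;print("board",b.round(4),f(b).round(1).tolist())
np.save("b.npy",b)
for nm,z,pts in(("nb",.044,[(183,263),(323,240),(362,447),(218,472)]),("stopfront",.059,[(105,187),(355,150)]),("stopback",.059,[(98,150),(357,112)]),("tab",.054,[(66,180),(90,178),(62,112),(82,112)]),("tray",.01,[(595,158)])):
    print(nm,[(binv(b,atz("top",tc(*p),z))*1000).round(1).tolist()[:2] for p in pts])
# wheel: bar top centre on axis
a=w([0,0,b[2]],[0,.497,.868]);p0=w(b,[-.03,-.127,.1])
for n,uv in(("top",tc(535,268)),):
    o,d=ray(n,uv);A=np.stack([d,-a],1);k=np.linalg.lstsq(A,p0-o,rcond=None)[0];print("axis param bartop",k[1],"res",A@k-(p0-o))
for q in(.05,.06,.07,.08):
  for th in(0,):
    c=p0+a*q;print(q,proj("top",c).round(1),proj("scene",c).round(1))
print("bar top obs",tc(535,268),"scene bar top mid?",sc(463,125), "disc ctr",tc(548,273))
E
```

```text
board [0.5775 0.0702 0.1801] [0.5, 0.1, 1.0, -0.0, 0.9, -0.9, -0.5, -1.1, -1.3, -1.6, 0.4, -0.4]
nb [[29.4, 108.0], [29.9, 14.8], [-109.7, 12.0], [-110.7, 106.1]]
stopfront [[84.6, 150.5], [83.0, -15.3]]
stopback [[110.3, 151.5], [108.5, -20.8]]
tab [[94.9, 175.4], [93.7, 159.7], [141.5, 171.7], [139.4, 158.7]]
tray [[65.0, -178.6]]
axis param bartop 0.03895204833593396 res [-1.51286398e-04  4.16760705e-05 -3.89950543e-05]
0.05 [352.6 193.4] [333.7 197.1]
0.06 [351.4 193.1] [332.7 193.8]
0.07 [350.2 192.7] [331.6 190.4]
0.08 [349.  192.4] [330.5 187.1]
bar top obs (353.82758620689657, 193.79310344827587) scene bar top mid? (336.0625, 200.64583333333334) disc ctr (356.0689655172414, 194.6551724137931)
```

```bash
cat >> h.py <<'E'
b=np.load("b.npy")
a=w([0,0,b[2]],[0,.497,.868]);p0=w(b,[-.03,-.127,.1])
G=p0+.035*a  # wheel grip
def bar(th): # bar direction: clockwise seen facing the wheel = rotation by -th about a
    return Ro.from_rotvec(-th*a).apply(w([0,0,b[2]],[1,0,0]))
def pose(th,back=0.): # tool x opposite to bar
    x=-bar(th);z=-a;y=np.cross(z,x);R=Ro.from_matrix(np.stack([x,y,z],1))
    return G+a*(back-robot.tcp_to_grasp),R
E
python3 - <<'E'
from h import *
for th in(-.2,-.1,0,.1,.2,.3):
    c=p0+.04*a;u=proj("top",c+.037*bar(th))-proj("top",c-.037*bar(th));v=proj("scene",c+.037*bar(th))-proj("scene",c-.037*bar(th))
    print(th,"top dx/dy",(u[0]/u[1]).round(3),u.round(1),"scene dy/dx",(v[1]/v[0]).round(3),v.round(1))
print("obs top",2/115,"scene",(100-140)/(515-405), (140-175)/(520-415))
# wide-approach and gripping relative shifts
for th in(0.1,):
    for bk in(.12,0):
        p,R=pose(th,bk);print(bk,p.round(4),R.as_euler("xyz").round(3),rel(p,R))
E
```

```text
-0.2 top dx/dy 0.399 [ -7.4 -18.6] scene dy/dx -0.4 [16.8 -6.7]
-0.1 top dx/dy 0.29 [ -5.6 -19.4] scene dy/dx -0.385 [18.5 -7.1]
0 top dx/dy 0.189 [ -3.8 -20. ] scene dy/dx -0.372 [20.1 -7.5]
0.1 top dx/dy 0.093 [ -1.9 -20.4] scene dy/dx -0.361 [21.4 -7.7]
0.2 top dx/dy -0.001 [  0.  -20.6] scene dy/dx -0.352 [22.5 -7.9]
0.3 top dx/dy -0.093 [  1.9 -20.6] scene dy/dx -0.343 [23.4 -8. ]
obs top 0.017391304347826087 scene -0.36363636363636365 -0.3333333333333333
0.12 [0.5586 0.0064 0.2182] [-2.624  0.05  -3.048] (array([-2.497, -1.494, -0.177]), array([ 0.934, -0.362, -0.996]))
0 [ 0.5693 -0.0522  0.1141] [-2.624  0.05  -3.048] (array([-2.673, -1.734,  0.344]), array([ 0.934, -0.362, -0.996]))
```

Bar angle comes out at about 0.18 rad.

```bash
python3 -m handwheel '[[-1,-0.6,-0.15,0.93,-0.36,-1],[-1,-0.6,-0.15,0.93,-0.36,-1],[-1,-0.6,-0.15,0.93,-0.36,-1],[-1,-0.6,-0.15,0.93,-0.36,-1],[-1,-0.6,-0.15,0.93,-0.36,-1],[-1,-0.6,-0.15,0.93,-0.36,-1],[-1,-0.6,-0.15,0.93,-0.36,-1]]' -1; python3 -c "
from h import *
for k in(.12,0):
  p,R=pose(.18,k);print(p,rel(p,R))
print(robot.get_obs()['joint_positions'].round(2) if hasattr(robot.get_obs()['joint_positions'],'round') else robot.get_obs()['joint_positions'])"
```

```text
time: 0.68
tool_pos: [0.3689, 0.297, 0.2115]
ee_rot: [-2.623, 0.047, -3.047]
wrist_force: [0.3, 0.4, -1.3]
width: 0.0943
finger_force: 0.0
[0.5586293  0.00643677 0.2182216 ] (array([-0.808, -1.331,  0.765]), array([-0.002, -0.003,  0.157]))
[ 0.56931349 -0.05223842  0.1140616 ] (array([-0.809, -1.331,  1.366]), array([-0.002, -0.003,  0.157]))
[ 0.86  0.17  1.32 -0.43  1.96 -0.89]
```

```bash
python3 -m handwheel '[[-0.6,-1,0.5,0,0,0.16],[-0.6,-1,0.5,0,0,0.16],[-0.6,-1,0.5,0,0,0.16],[-0.6,-1,0.5,0,0,0.16],[-0.6,-1,0.5,0,0,0.16],[-0.6,-1,0.5,0,0,0.16],[-0.6,-1,0.5,0,0,0.16]]'; python3 -c "
from h import *
for k in(.06,0):
  p,R=pose(.18,k);print(p,rel(p,R))"
```

```text
time: 1.27
tool_pos: [0.5101, 0.0837, 0.2311]
ee_rot: [-2.634, 0.095, -3.128]
wrist_force: [0.3, -0.2, 0.2]
width: 0.0939
finger_force: 0.0
[ 0.56397139 -0.02290082  0.1661416 ] (array([-0.23 , -0.3  ,  0.565]), array([ 0.008,  0.   , -0.022]))
[ 0.56931349 -0.05223842  0.1140616 ] (array([-0.23 , -0.301,  0.865]), array([ 0.008,  0.   , -0.022]))
```

```bash
python3 -m handwheel '[[-0.2,-0.33,0.3,0,0,0],[-0.2,-0.33,0.5,0,0,0],[-0.2,-0.33,0.5,0,0,0],[-0.2,-0.33,0.5,0,0,0],[-0.2,-0.33,0.5,0,0,0],[-0.2,-0.33,0.5,0,0,0]]'
python3 - <<'E'
from h import *
import cv2
for k in(.06,0):
  p,R=pose(.18,k);print(p,rel(p,R))
A=np.vstack
t=np.mean([viewer.snapshot("top").astype(float) for _ in range(3)],0).astype(np.uint8)[:,:,::-1]
s=np.mean([viewer.snapshot("scene").astype(float) for _ in range(3)],0).astype(np.uint8)[:,:,::-1]
z=lambda im,r,k:cv2.resize(im[r[0]:r[1],r[2]:r[3]],None,fx=k,fy=k,interpolation=cv2.INTER_CUBIC)
T=z(t,(145,215,265,375),5);S=z(s,(150,225,280,380),4)   # 550x350 , 
out=np.zeros((600,800,3),np.uint8);out[:350,:550]=T;out[300:600,400:800]=S
cv2.imwrite("pics/g1.png",out)
E
```

```text
time: 1.77
tool_pos: [0.5551, -0.0162, 0.1791]
ee_rot: [-2.635, 0.091, -3.121]
wrist_force: [0.1, -0.1, 0.8]
width: 0.0941
finger_force: 0.0
[ 0.56397139 -0.02290082  0.1661416 ] (array([-0.037,  0.003,  0.077]), array([ 0.012,  0.001, -0.007]))
[ 0.56931349 -0.05223842  0.1140616 ] (array([-0.037,  0.001,  0.377]), array([ 0.012,  0.001, -0.007]))
```

View pics/g1.png

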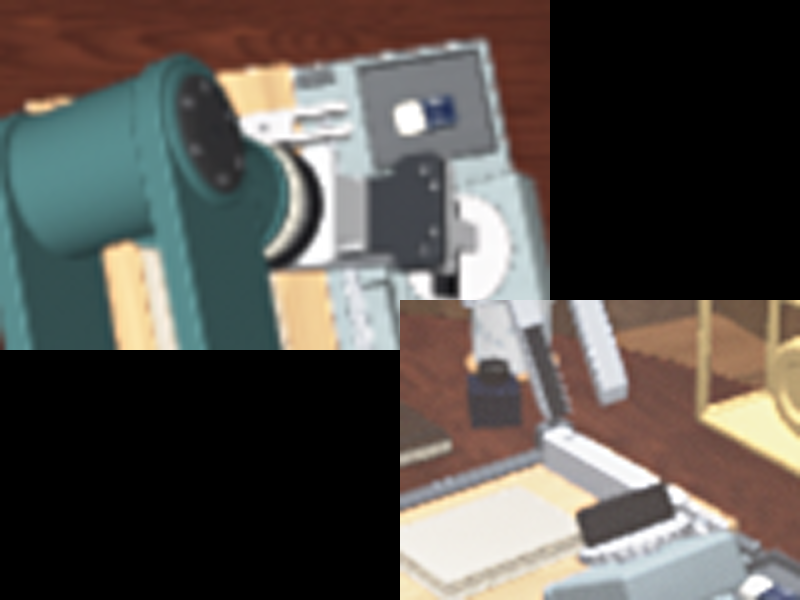

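The top view is hidden by the arm, with the stop visible only at (300,120). In the scene part the fingers are still above the bar at (625,515). I'll descend and grip.

```bash
python3 -m handwheel '[[-0.037,0,0.18,0,0,0],[-0.037,0,0.37,0,0,0],[-0.037,0,0.37,0,0,0],[-0.037,0,0.37,0,0,0],[-0.037,0,0.37,0,0,0]]'
python3 - <<'E'
from h import *
import cv2
p,R=pose(.18,0);print(p,rel(p,R),robot.get_obs()["joint_positions"])
s=viewer.snapshot("scene")[:,:,::-1]
cv2.imwrite("pics/g2.png",cv2.resize(s[170:245,270:370],None,fx=6,fy=6,interpolation=cv2.INTER_CUBIC))
E
```

```text
time: 2.48
tool_pos: [0.5701, -0.0526, 0.117]
ee_rot: [-2.633, 0.093, -3.119]
wrist_force: [0.8, -0.4, 0.6]
width: 0.0939
finger_force: 0.0
[ 0.56931349 -0.05223842  0.1140616 ] (array([0.005, 0.009, 0.011]), array([ 0.008,  0.005, -0.006])) [ 0.13185796  0.1399331   1.54299562 -0.51974447  1.44603062 -1.37402866]
```

View pics/g2.png

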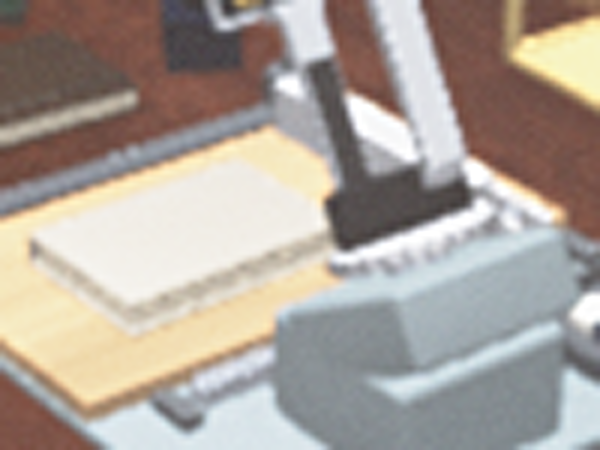

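Run:
```python
from h import *
o=robot.get_obs();R=Ro.from_euler("xyz",o["ee_rot"]).as_matrix();t=np.array(o["tool_pos"])
q=lambda X:((proj("scene",X)-[270,170])*6).round(0)
print("tips",q(t+.047*R[:,1]),q(t-.047*R[:,1]),"tcp",q(t))
for h in(.04,.01):print(h,"bar ends",q(p0+h*a+.037*bar(.18)),q(p0+h*a-.037*bar(.18)))
```

```text
tips [367. 227.] [449. 218.] tcp [407. 223.]
0.04 bar ends [455. 159.] [321. 207.]
0.01 bar ends [474. 218.] [341. 267.]
```

Both fingers straddle the bar, one in front at (445,185) and one behind. The open tips sit higher than predicted, which suggests the fingers swing in as they close. Closing now.

```bash
python3 -m handwheel '[[0,0,0,0,0,0],[0,0,0,0,0,0],[0,0,0,0,0,0],[0,0,0,0,0,0],[0,0,0,0,0,0],[0,0,0,0,0,0],[0,0,0,0,0,0],[0,0,0,0,0,0],[0,0,0,0,0,0],[0,0,0,0,0,0]]' 1
```

```text
time: 3.37
tool_pos: [0.5694, -0.0533, 0.1154]
ee_rot: [-2.633, 0.091, -3.12]
wrist_force: [-0.1, 0.1, 0.0]
width: 0.0311
finger_force: 0.0
```

```bash
python3 -m handwheel '[[0,0,0,0,0,0],[0,0,0,0,0,0],[0,0,0,0,0,0],[0,0,0,0,0,0],[0,0,0,0,0,0],[0,0,0,0,0,0]]' 1
```

```text
time: 3.87
tool_pos: [0.5695, -0.0485, 0.1126]
ee_rot: [-2.643, 0.091, -3.118]
wrist_force: [0.5, 10.0, -4.5]
width: 0.0137
finger_force: 30.0
```

```bash
python3 -m handwheel '[[0,0.02,0,0,0,0],[0,0.027,0,0,0,0],[0,0.027,0,0,0,0.25],[0,0.027,0,0,0,0.5],[0,0.027,0,0,0,0.75],[0,0.027,0,0,0,1],[0,0.027,0,0,0,1],[0,0.027,0,0,0,1]]'
python3 - <<'E'
from h import *
print(Ro.from_euler("xyz",robot.get_obs()["ee_rot"]).inv().apply(robot.get_obs()["wrist_force"]),robot.get_obs()["wrist_torque"],robot.get_obs()["joint_positions"])
E
```

```text
time: 4.53
tool_pos: [0.5695, -0.0485, 0.1126]
ee_rot: [-2.735, 0.326, 2.686]
wrist_force: [0.4, 0.6, -1.2]
width: 0.0137
finger_force: 30.0
[0.26159973 1.12851502 0.77976116] [ 0.66350334 -0.13100806  0.20235852] [ 0.13921981  0.14535306  1.54558816 -0.51968338  1.44457924 -0.84280652]
```

```bash
python3 -m handwheel '[[0,0,0,0,0,0.25],[0,0,0,0,0,0.5],[0,0,0,0,0,0.75],[0,0,0,0,0,1],[0,0,0,0,0,1]]';python3 -m handwheel '[[0,0,0,0,0,0.25],[0,0,0,0,0,0.5],[0,0,0,0,0,0.75],[0,0,0,0,0,1],[0,0,0,0,0,1]]'
python3 - <<'E'
from h import *
import cv2
print(Ro.from_euler("xyz",robot.get_obs()["ee_rot"]).inv().apply(robot.get_obs()["wrist_force"]),robot.get_obs()["joint_positions"])
im=[viewer.snapshot("scene").astype(float) for _ in range(4)]
print("noise",np.std(im,0).mean())
s=np.mean(im,0)[:,:,::-1].astype(np.uint8);s0=cv2.imread("pics/scene0.png")
z=lambda i:cv2.resize(i[172:208,300:370],None,fx=8,fy=8,interpolation=cv2.INTER_CUBIC)
cv2.imwrite("pics/g3.png",np.vstack([z(s0),z(s)]))
E
```

```text
time: 4.95
tool_pos: [0.5696, -0.0484, 0.1126]
ee_rot: [-2.956, 0.484, 2.138]
wrist_force: [0.8, 1.1, -1.9]
width: 0.0135
finger_force: 30.0
time: 5.37
tool_pos: [0.5697, -0.0485, 0.1127]
ee_rot: [3.038, 0.506, 1.543]
wrist_force: [2.1, 0.8, -1.4]
width: 0.0135
finger_force: 30.0
[1.40872589 2.00385846 0.99401947] [ 0.13936018  0.14540768  1.54552837 -0.51990872  1.4441776   0.2055156 ]
noise 1.6663299774027043
```

View pics/g3.png

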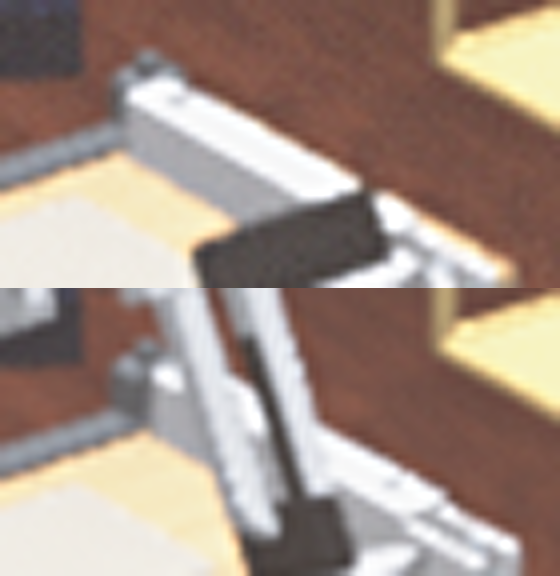

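The scene crops (before above, after below) show the stop's left front corner moving from about (130,95) to (152,85) in crop pixels, roughly 10–13 mm. The tab at (130,95) now shows more of itself. I'll wind another 30°, then release and clear the view.

```bash
python3 -m handwheel '[[0,0,0,0,0,0.25],[0,0,0,0,0,0.5],[0,0,0,0,0,0.75],[0,0,0,0,0,1],[0,0,0,0,0,1],[0,0,0,0,0,1]]'; python3 -c "
from h import *
print(robot.get_obs()['joint_positions'])"
python3 -m handwheel '[[0,0,0,0,0,0],[0,0,0,0,0,0],[0,0,0,0,0,0],[0,0,0,0,0,0],[0,0,-0.1,0,0,0],[0,0,-0.3,0,0,0],[0,0,-0.45,0,0,0],[0,0,-0.5,0,0,0],[0,0,-0.5,0,0,0]]' -0.3
```

```text
time: 6.07
tool_pos: [0.5697, -0.0485, 0.1127]
ee_rot: [2.789, 0.385, 0.98]
wrist_force: [1.4, 0.7, -3.4]
width: 0.0137
finger_force: 30.0
[ 0.13931374  0.14545452  1.54548185 -0.52001444  1.4441542   0.72656771]
time: 6.82
tool_pos: [0.5621, 0.0011, 0.2033]
ee_rot: [2.783, 0.379, 0.976]
wrist_force: [0.4, 0.2, 0.1]
width: 0.061
finger_force: 0.0
```

```bash
python3 -c "
from h import *
o=robot.get_obs();R=Ro.from_euler('xyz',o['ee_rot'])
print(R.inv().apply([-.14,-.30,.06])/.2)"
```

```text
[-1.62944651  0.12972763  0.39758625]
```

```bash
python3 -m handwheel '[[-0.8,0.06,0.2,0,0,0],[-0.8,0.06,0.2,0,0,0],[-0.8,0.06,0.2,0,0,0],[-0.8,0.06,0.2,0,0,0],[-0.8,0.06,0.2,0,0,0]]';python3 -m handwheel '[[-0.8,0.06,0.2,0,0,0],[-0.8,0.06,0.2,0,0,0],[-0.8,0.06,0.2,0,0,0],[-0.8,0.06,0.2,0,0,0],[-0.8,0.06,0.2,0,0,0],[-0.8,0.06,0.2,0,0,0]]'
cat > shot.py <<'E'
from h import *
import cv2,sys
n=sys.argv[1]
T,S=[np.mean([viewer.snapshot(k).astype(float) for _ in range(6)],0)[:,:,::-1] for k in("top","scene")]
np.savez(f"pics/{n}.npz",T=T,S=S)
z=lambda i,r,k:cv2.resize(i[r[0]:r[1],r[2]:r[3]],None,fx=k,fy=k,interpolation=cv2.INTER_CUBIC).clip(0,255).astype(np.uint8)
A=z(T,(155,190,266,344),10);B=z(S,(172,198,300,370),10)
o=np.zeros((600,800,3),np.uint8);o[:A.shape[0],:A.shape[1]]=A[:,:800];o[345:345+B.shape[0]-10,:B.shape[1]]=B[:255]
cv2.imwrite(f"pics/{n}.png",o)
E
python3 shot.py m1
```

```text
time: 7.23
tool_pos: [0.4875, -0.1532, 0.229]
ee_rot: [2.787, 0.388, 0.967]
wrist_force: [0.9, 0.4, -0.3]
width: 0.0608
finger_force: 0.0
time: 7.73
tool_pos: [0.4199, -0.2963, 0.256]
ee_rot: [2.79, 0.384, 0.971]
wrist_force: [0.0, 0.5, -0.6]
width: 0.0612
finger_force: 0.0Traceback (most recent call last):
  File "shot.py", line 8, in <module>
    o=np.zeros((600,800,3),np.uint8);o[:A.shape[0],:A.shape[1]]=A[:,:800];o[345:345+B.shape[0]-10,:B.shape[1]]=B[:255]
                                                                          ~^^^^^^^^^^^^^^^^^^^^^^^^^^^^^^^^^^^
ValueError: could not broadcast input array from shape (255,700,3) into shape (250,700,3)
```

```bash
sed -i 's/o\[345:345+B.shape\[0\]-10,:B.shape\[1\]\]=B\[:255\]/o[350:600,:700]=B[:250]/; s/^T,S=\[.*/import os\nif os.path.exists(f"pics\/{n}.npz"): D=np.load(f"pics\/{n}.npz");T,S=D["T"],D["S"]\nelse: T,S=[np.mean([viewer.snapshot(k).astype(float) for _ in range(6)],0)[:,:,::-1] for k in("top","scene")]/' shot.py; python3 shot.py m1
```

```text
(no output)
```

View pics/m1.png

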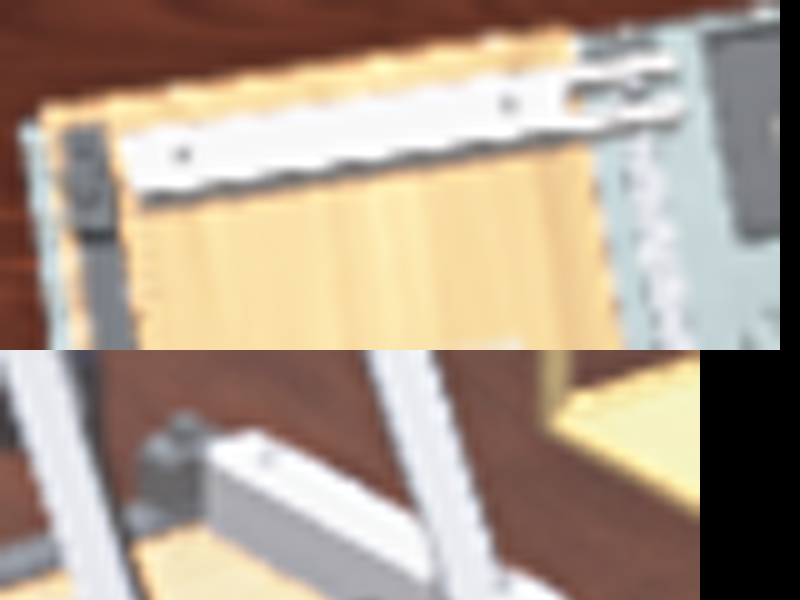

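The top part shows the stop's white top from about (120,140) to its front edge near (140,195), with a dark strip down to about 208. The tab spans y 128 to 235. I'll take intensity profiles along the board's x for the stop and the tab.

```bash
cat > prof.py <<'E'
from h import *
import sys
from scipy.ndimage import map_coordinates
D=np.load(f"pics/{sys.argv[1]}.npz")
def prof(cam,xs,ys,z):
    P=np.array([[w(b,[x,y,z]) for y in ys] for x in xs]);uv=proj(cam,P)
    im=D["T" if cam=="top" else "S"].mean(2)
    return map_coordinates(im,[uv[...,1],uv[...,0]],order=1)
xs=np.arange(.06,.15,.002)
print("x(mm) | stop top-cam z.059 | tab top-cam z.054 ")
A=prof("top",xs,np.linspace(.03,.125,25),.059);B=prof("top",xs,np.linspace(.161,.171,4),.054);Bs=np.linspace(0,1,4)
for x,p,q in zip(xs,A.mean(1),B.mean(1)):print(int(round(x*1000)),int(p),int(q),end=" | ")
E
python3 prof.py m1
```

```text
x(mm) | stop top-cam z.059 | tab top-cam z.054 
60 215 136 | 62 215 135 | 64 215 135 | 66 216 135 | 68 216 135 | 70 216 136 | 72 216 136 | 74 216 136 | 76 216 135 | 78 216 134 | 80 216 134 | 82 216 134 | 84 216 135 | 86 216 134 | 88 216 132 | 90 217 120 | 92 217 105 | 94 216 90 | 96 210 82 | 98 191 101 | 100 165 122 | 102 143 128 | 104 136 132 | 106 157 126 | 108 202 119 | 110 238 117 | 112 248 117 | 114 250 122 | 116 250 125 | 118 249 124 | 120 248 125 | 122 248 127 | 124 249 129 | 126 249 126 | 128 248 122 | 130 242 125 | 132 233 128 | 134 225 131 | 136 219 136 | 138 217 150 | 140 217 168 | 142 216 188 | 144 204 204 | 146 175 187 | 148 139 159 |
```

```bash
cat >> prof.py <<'E'
print()
q=lambda X:((proj("scene",w(b,X))-[300,172])*10+[5,355]).round(0).astype(int).tolist()
print("stop TL",q([.108,.151,.059]),"BL",q([.108,.151,.024]),"tab y lims from top",)
uv=lambda X:((proj("top",w(b,X))-[266,155])*10+5).round(0).astype(int).tolist()
print("top px tab corners",[uv([.0984,y,.054]) for y in(.155,.175)],"stop",uv([.108,.151,.059]))
for zt in(.048,.054,.060):
    X=[binv(b,atz("top",proj("top",w(b,[.0984,y,.054])),zt)) for y in(.156,.176)]
    print(zt,[x.round(4).tolist() for x in X],"scene",[q(x) for x in X])
# scene vertical profiles
for nm,x,y in(("tab",.0984,.168),("tab",.0984,.164),("stop",.108,.14),("stop",.108,.13)):
    zs=np.arange(.01,.085,.003);P=w(b,np.array([[x,y,z] for z in zs]));u=proj("scene",P)
    v=map_coordinates(D["S"].mean(2),[u[:,1],u[:,0]],order=1);print(nm,y,[(int(round(z*1000)),int(k)) for z,k in zip(zs,v)])
E
python3 prof.py m1 | tail -n +3
```

```text
stop TL [189, 445] BL [190, 534] tab y lims from top
top px tab corners [[126, 224], [74, 232]] stop [132, 195]
0.048 [[0.1002, 0.1564, 0.048], [0.1002, 0.1765, 0.048]] scene [[162, 474], [128, 455]]
0.054 [[0.0984, 0.156, 0.054], [0.0984, 0.176, 0.054]] scene [[159, 461], [125, 441]]
0.06 [[0.0966, 0.1556, 0.06], [0.0966, 0.1755, 0.06]] scene [[156, 447], [122, 428]]
tab 0.168 [(10, 176), (13, 183), (16, 166), (19, 138), (22, 141), (25, 152), (28, 156), (31, 137), (34, 116), (37, 101), (40, 97), (43, 97), (46, 98), (49, 102), (52, 110), (55, 108), (58, 103), (61, 98), (64, 96), (67, 95), (70, 96), (73, 96), (76, 96), (79, 97), (82, 98), (85, 99)]
tab 0.164 [(10, 209), (13, 222), (16, 208), (19, 178), (22, 146), (25, 151), (28, 153), (31, 144), (34, 125), (37, 107), (40, 103), (43, 101), (46, 100), (49, 102), (52, 116), (55, 124), (58, 120), (61, 106), (64, 98), (67, 94), (70, 94), (73, 95), (76, 96), (79, 98), (82, 99), (85, 99)]
stop 0.14 [(10, 224), (13, 223), (16, 221), (19, 223), (22, 222), (25, 218), (28, 210), (31, 185), (34, 166), (37, 154), (40, 153), (43, 152), (46, 152), (49, 152), (52, 152), (55, 161), (58, 185), (61, 192), (64, 177), (67, 141), (70, 121), (73, 107), (76, 100), (79, 98), (82, 99), (85, 98)]
stop 0.13 [(10, 225), (13, 226), (16, 226), (19, 224), (22, 222), (25, 218), (28, 206), (31, 185), (34, 175), (37, 172), (40, 172), (43, 174), (46, 173), (49, 172), (52, 172), (55, 182), (58, 220), (61, 245), (64, 252), (67, 244), (70, 172), (73, 120), (76, 95), (79, 97), (82, 99), (85, 101)]
```

Measured in one plane, the stop's front edge is at about 107.8 mm and the tab's at about 98.3 mm. The overshoot is therefore about 9.5 mm, and step 1 is met. Winding back takes about 9.5 + 6 mm of play; I'll go slightly short first, regripping by the reverse path.

```bash
python3 -m handwheel '[[0.8,-0.06,-0.2,0,0,0],[0.8,-0.06,-0.2,0,0,0],[0.8,-0.06,-0.2,0,0,0],[0.8,-0.06,-0.2,0,0,0],[0.8,-0.06,-0.2,0,0,0]]';python3 -m handwheel '[[0.8,-0.06,-0.2,0,0,0],[0.8,-0.06,-0.2,0,0,0],[0.8,-0.06,-0.2,0,0,0],[0.8,-0.06,-0.2,0,0,0],[0.8,-0.06,-0.2,0,0,0],[0.8,-0.06,-0.2,0,0,0]]'; python3 -m handwheel '[[0,0,0.15,0,0,0],[0,0,0.3,0,0,0],[0,0,0.4,0,0,0],[0,0,0.5,0,0,0],[0,0,0.5,0,0,0],[0,0,0.5,0,0,0]]'
```

```text
time: 8.75
tool_pos: [0.4934, -0.1413, 0.2259]
ee_rot: [2.793, 0.382, 0.986]
wrist_force: [-0.1, -0.7, -0.4]
width: 0.0613
finger_force: 0.0
time: 9.25
tool_pos: [0.5609, 0.001, 0.1984]
ee_rot: [2.79, 0.386, 0.979]
wrist_force: [0.8, -0.0, -0.0]
width: 0.0614
finger_force: 0.0
time: 9.75
tool_pos: [0.5684, -0.0505, 0.113]
ee_rot: [2.788, 0.385, 0.973]
wrist_force: [-0.2, 0.8, -0.2]
width: 0.0615
finger_force: 0.0
```

```bash
python3 -m handwheel '[[0,0,0,0,0,0],[0,0,0,0,0,0],[0,0,0,0,0,0],[0,0,0,0,0,0],[0,0,0,0,0,0],[0,0,0,0,0,0],[0,0,0,0,0,0],[0,0,0,0,0,0]]' 1
```

```text
time: 10.42
tool_pos: [0.5697, -0.0484, 0.1129]
ee_rot: [2.788, 0.384, 0.976]
wrist_force: [-0.8, 0.9, 0.5]
width: 0.0135
finger_force: 30.0
```

```bash
python3 -m handwheel '[[0,0,0,0,0,-0.25],[0,0,0,0,0,-0.5],[0,0,0,0,0,-0.75],[0,0,0,0,0,-1],[0,0,0,0,0,-1]]';python3 -m handwheel '[[0,0,0,0,0,-0.25],[0,0,0,0,0,-0.5],[0,0,0,0,0,-0.75],[0,0,0,0,0,-1],[0,0,0,0,0,-1]]';python3 -m handwheel '[[0,0,0,0,0,-0.15],[0,0,0,0,0,-0.3],[0,0,0,0,0,-0.3],[0,0,0,0,0,-0.3]]';python3 -c "
from h import *
print(robot.get_obs()['joint_positions'])"
python3 -m handwheel '[[0,0,0,0,0,0],[0,0,0,0,0,0],[0,0,0,0,0,0],[0,0,0,0,0,0],[0,0,-0.1,0,0,0],[0,0,-0.3,0,0,0],[0,0,-0.45,0,0,0],[0,0,-0.5,0,0,0],[0,0,-0.5,0,0,0]]' -0.3
python3 -c "
from h import *
o=robot.get_obs();R=Ro.from_euler('xyz',o['ee_rot'])
print(R.inv().apply([-.14,-.30,.06])/.2)"
```

```text
time: 10.83
tool_pos: [0.5697, -0.0484, 0.1129]
ee_rot: [3.039, 0.506, 1.545]
wrist_force: [0.6, 0.7, 0.9]
width: 0.0136
finger_force: 30.0
time: 11.25
tool_pos: [0.5696, -0.0484, 0.1129]
ee_rot: [-2.956, 0.484, 2.139]
wrist_force: [-0.0, 1.4, -0.7]
width: 0.0139
finger_force: 30.1
time: 11.58
tool_pos: [0.5696, -0.0484, 0.1129]
ee_rot: [-2.88, 0.45, 2.306]
wrist_force: [-0.7, 1.3, 0.8]
width: 0.0136
finger_force: 30.0
[ 0.13946706  0.14523201  1.54528343 -0.51989822  1.44480578 -0.47003124]
time: 12.33
tool_pos: [0.5622, 0.0011, 0.2031]
ee_rot: [-2.885, 0.453, 2.309]
wrist_force: [0.1, -0.2, 0.5]
width: 0.061
finger_force: 0.0
[-0.70580485 -1.47441003  0.39743498]
```

```bash
python3 -m handwheel '[[-0.35,-0.74,0.2,0,0,0],[-0.35,-0.74,0.2,0,0,0],[-0.35,-0.74,0.2,0,0,0],[-0.35,-0.74,0.2,0,0,0],[-0.35,-0.74,0.2,0,0,0]]';python3 -m handwheel '[[-0.35,-0.74,0.2,0,0,0],[-0.35,-0.74,0.2,0,0,0],[-0.35,-0.74,0.2,0,0,0],[-0.35,-0.74,0.2,0,0,0],[-0.35,-0.74,0.2,0,0,0],[-0.35,-0.74,0.2,0,0,0]]';python3 shot.py m2; python3 prof.py m2|head -2
```

```text
time: 12.75
tool_pos: [0.4862, -0.1557, 0.2302]
ee_rot: [-2.875, 0.451, 2.303]
wrist_force: [-0.0, 0.2, -1.0]
width: 0.0612
finger_force: 0.0
time: 13.25
tool_pos: [0.417, -0.3017, 0.2588]
ee_rot: [-2.878, 0.447, 2.304]
wrist_force: [0.4, -0.3, -0.2]
width: 0.061
finger_force: 0.0
x(mm) | stop top-cam z.059 | tab top-cam z.054 
60 215 136 | 62 215 136 | 64 216 135 | 66 216 135 | 68 216 135 | 70 216 136 | 72 216 137 | 74 216 136 | 76 216 135 | 78 216 134 | 80 217 134 | 82 217 135 | 84 217 135 | 86 217 135 | 88 211 133 | 90 192 120 | 92 166 105 | 94 144 91 | 96 136 82 | 98 158 101 | 100 204 122 | 102 239 129 | 104 249 132 | 106 250 126 | 108 249 119 | 110 248 118 | 112 247 118 | 114 248 122 | 116 249 125 | 118 249 125 | 120 248 125 | 122 242 128 | 124 233 130 | 126 225 126 | 128 218 122 | 130 216 125 | 132 216 128 | 134 216 132 | 136 217 136 | 138 217 151 | 140 218 168 | 142 217 188 | 144 205 204 | 146 176 188 | 148 139 160 |
```

View pics/m2.png

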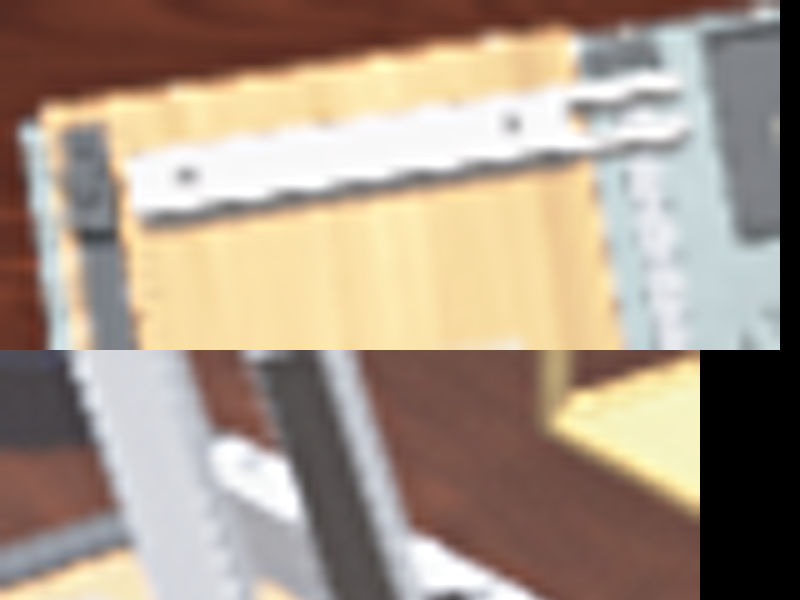

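The stop's front edge is now at about 99.5 mm against 98.3 mm for the tab, so it is about 1.2 mm past. I'll regrip and trim by about −0.18 units (1.1 mm).

```bash
python3 -m handwheel '[[0.35,0.74,-0.2,0,0,0],[0.35,0.74,-0.2,0,0,0],[0.35,0.74,-0.2,0,0,0],[0.35,0.74,-0.2,0,0,0],[0.35,0.74,-0.2,0,0,0]]';python3 -m handwheel '[[0.35,0.74,-0.2,0,0,0],[0.35,0.74,-0.2,0,0,0],[0.35,0.74,-0.2,0,0,0],[0.35,0.74,-0.2,0,0,0],[0.35,0.74,-0.2,0,0,0],[0.35,0.74,-0.2,0,0,0]]'; python3 -m handwheel '[[0,0,0.15,0,0,0],[0,0,0.3,0,0,0],[0,0,0.4,0,0,0],[0,0,0.5,0,0,0],[0,0,0.5,0,0,0],[0,0,0.5,0,0,0]]'; python3 -m handwheel '[[0,0,0,0,0,0],[0,0,0,0,0,0],[0,0,0,0,0,0],[0,0,0,0,0,0],[0,0,0,0,0,0],[0,0,0,0,0,0],[0,0,0,0,0,0],[0,0,0,0,0,0]]' 1; python3 -m handwheel '[[0,0,0,0,0,-0.09],[0,0,0,0,0,-0.18],[0,0,0,0,0,-0.18],[0,0,0,0,0,-0.18],[0,0,0,0,0,-0.18]]';python3 -c "
from h import *
print(robot.get_obs()['joint_positions'])"
```

```text
time: 14.27
tool_pos: [0.4919, -0.144, 0.2272]
ee_rot: [-2.879, 0.444, 2.318]
wrist_force: [-0.7, -0.1, -1.1]
width: 0.0607
finger_force: 0.0
time: 14.77
tool_pos: [0.561, 0.0012, 0.1983]
ee_rot: [-2.875, 0.448, 2.314]
wrist_force: [-0.2, -0.8, 0.7]
width: 0.0616
finger_force: 0.0
time: 15.27
tool_pos: [0.5684, -0.0505, 0.113]
ee_rot: [-2.877, 0.449, 2.308]
wrist_force: [-0.4, 0.3, 0.0]
width: 0.0609
finger_force: 0.0
time: 15.93
tool_pos: [0.5696, -0.0484, 0.1129]
ee_rot: [-2.878, 0.449, 2.31]
wrist_force: [0.4, 1.6, 0.4]
width: 0.0133
finger_force: 30.0
time: 16.35
tool_pos: [0.5696, -0.0484, 0.1129]
ee_rot: [-2.837, 0.423, 2.409]
wrist_force: [-0.2, 0.3, 0.5]
width: 0.0137
finger_force: 30.0
[ 0.13950386  0.14521976  1.54531088 -0.51972253  1.44489328 -0.567491  ]
```

```bash
python3 -m handwheel '[[0,0,0,0,0,0],[0,0,0,0,0,0],[0,0,0,0,0,0],[0,0,0,0,0,0],[0,0,-0.1,0,0,0],[0,0,-0.3,0,0,0],[0,0,-0.5,0,0,0],[0,0,-0.5,0,0,0],[0,0,-0.5,0,0,0]]' -0.3
cat >> h.py <<'E'
def down(x,y,z):
    yw=b[2]+np.pi;R=Ro.from_euler("xyz",[np.pi,0,yw]);return w(b,[x,y,z]),R
E
python3 -c "
from h import *
print(rel(*down(-.15,.06,.14)),down(-.15,.06,.14)[0])"
```

```text
time: 17.1
tool_pos: [0.5621, 0.0011, 0.2029]
ee_rot: [-2.842, 0.426, 2.409]
wrist_force: [-0.4, -1.4, -1.0]
width: 0.0608
finger_force: 0.0
(array([ 0.922, -0.119, -0.04 ]), array([-0.897,  0.496, -1.825])) [0.41919705 0.1023179  0.14      ]
```

```bash
python3 -m handwheel '[[0.92,-0.12,-0.04,-0.45,0.25,-0.91],[0.92,-0.12,-0.04,-0.45,0.25,-0.91],[0.92,-0.12,-0.04,-0.45,0.25,-0.91],[0.92,-0.12,-0.04,-0.45,0.25,-0.91],[0.92,-0.12,-0.04,-0.45,0.25,-0.91],[0.92,-0.12,-0.04,-0.45,0.25,-0.91]]';python3 -m handwheel '[[0,0,0,-0.45,0.25,-0.91],[0,0,0,-0.45,0.25,-0.91],[0,0,0,-0.45,0.25,-0.91],[0,0,0,-0.45,0.25,-0.91],[0,0,0,-0.45,0.25,-0.91],[0,0,0,-0.45,0.25,-0.91],[0,0,0,-0.45,0.25,-0.91]]'; python3 -c "
from h import *
print(rel(*down(-.145,.06,.06)),robot.get_obs()['joint_positions'])"; python3 shot.py m3; python3 prof.py m3|head -2|tail -1|cut -c150-
```

```text
time: 17.6
tool_pos: [0.4134, 0.1006, 0.1347]
ee_rot: [-2.94, 0.167, 2.858]
wrist_force: [0.3, -0.5, -0.2]
width: 0.0609
finger_force: 0.0
time: 18.18
tool_pos: [0.4179, 0.0997, 0.137]
ee_rot: [3.14, -0.008, -2.97]
wrist_force: [-0.6, 0.4, -0.1]
width: 0.0612
finger_force: 0.0
(array([-0.037,  0.011,  0.385]), array([ 0.002, -0.016, -0.016])) [ 1.01631469e-01 -1.64703749e-01  1.70562164e+00  6.10114372e-04
  1.60902691e+00 -1.64094933e+00]
 127 | 84 211 128 | 86 207 127 | 88 194 125 | 90 171 114 | 92 145 99 | 94 130 85 | 96 137 77 | 98 173 96 | 100 219 115 | 102 240 122 | 104 245 125 | 106 246 119 | 108 245 113 | 110 244 111 | 112 243 111 | 114 244 115 | 116 245 118 | 118 245 118 | 120 241 119 | 122 231 121 | 124 222 123 | 126 214 119 | 128 210 116 | 130 209 118 | 132 209 121 | 134 210 124 | 136 210 129 | 138 211 142 | 140 211 159 | 142 210 179 | 144 197 196 | 146 168 179 | 148 131 151 |
```

The stop is at about 98.7 mm and the tab at about 98.3 mm, so they are in line within measuring error. Next I'll lower in front of the notebook and find the bed.

```bash
python3 -m handwheel '[[-0.02,0.01,0.15,0,0,0],[-0.02,0.01,0.3,0,0,0],[-0.02,0.01,0.385,0,0,0],[-0.02,0.01,0.43,0,0,0],[-0.02,0.01,0.43,0,0,0]]';python3 -m handwheel '[[0,0,0.03,0,0,0],[0,0,0.05,0,0,0],[0,0,0.05,0,0,0],[0,0,0.05,0,0,0]]';python3 -m handwheel '[[0,0,0.02,0,0,0],[0,0,0.03,0,0,0],[0,0,0.03,0,0,0]]'
```

```text
time: 19.2
tool_pos: [0.4186, 0.1035, 0.0496]
ee_rot: [3.139, -0.012, -2.966]
wrist_force: [0.1, -1.0, -1.1]
width: 0.0608
finger_force: 0.0
time: 19.53
tool_pos: [0.421, 0.1037, 0.0427]
ee_rot: [3.139, -0.005, -2.966]
wrist_force: [1.0, 0.8, 0.2]
width: 0.061
finger_force: 0.0
time: 19.78
tool_pos: [0.4201, 0.1037, 0.0356]
ee_rot: [3.139, -0.007, -2.966]
wrist_force: [-0.6, 0.5, 0.3]
width: 0.0613
finger_force: 0.0
```

```bash
python3 -m handwheel '[[0,0,0.015,0,0,0],[0,0,0.03,0,0,0],[0,0,0.03,0,0,0]]';python3 -m handwheel '[[0,0,0.01,0,0,0],[0,0,0.02,0,0,0],[0,0,0.02,0,0,0]]';python3 -m handwheel '[[0,0,0.01,0,0,0],[0,0,0.015,0,0,0],[0,0,0.015,0,0,0]]'
```

```text
time: 20.03
tool_pos: [0.4197, 0.1037, 0.0291]
ee_rot: [3.139, -0.008, -2.966]
wrist_force: [-0.0, -0.2, -0.1]
width: 0.0611
finger_force: 0.0
time: 20.28
tool_pos: [0.42, 0.1037, 0.0254]
ee_rot: [3.139, -0.008, -2.966]
wrist_force: [0.0, -0.0, -0.2]
width: 0.0612
finger_force: 0.0
time: 20.53
tool_pos: [0.42, 0.1037, 0.0226]
ee_rot: [3.139, -0.007, -2.966]
wrist_force: [0.1, 0.3, -0.7]
width: 0.061
finger_force: 0.0
```

```bash
python3 -m handwheel '[[0,0,0.01,0,0,0],[0,0,0.02,0,0,0],[0,0,0.02,0,0,0]]';python3 -m handwheel '[[0,0,0.01,0,0,0],[0,0,0.015,0,0,0],[0,0,0.015,0,0,0]]'
```

```text
time: 20.78
tool_pos: [0.4199, 0.1037, 0.0184]
ee_rot: [3.139, -0.008, -2.966]
wrist_force: [0.5, 0.3, 0.4]
width: 0.061
finger_force: 0.0
time: 21.03
tool_pos: [0.4199, 0.1037, 0.0156]
ee_rot: [3.139, -0.007, -2.966]
wrist_force: [0.3, -0.4, -0.1]
width: 0.0611
finger_force: 0.0
```

```bash
python3 -m handwheel '[[-0.06,0,0,0,0,0],[-0.12,0,0,0,0,0],[-0.16,0,0,0,0,0],[-0.2,0,0,0,0,0],[-0.24,0,0,0,0,0],[-0.28,0,0,0,0,0],[-0.32,0,0,0,0,0],[-0.36,0,0,0,0,0],[-0.38,0,0,0,0,0],[-0.38,0,0,0,0,0]]'
python3 - <<'E'
from h import *
import cv2
o=robot.get_obs();print("tcp board",binv(b,o["tool_pos"]).round(4),Ro.from_euler("xyz",o["ee_rot"]).inv().apply(o["wrist_force"]))
S=viewer.snapshot("scene")[:,:,::-1];T=viewer.snapshot("top")[:,:,::-1]
z=lambda i,r,k:cv2.resize(i[r[0]:r[1],r[2]:r[3]],None,fx=k,fy=k,interpolation=cv2.INTER_CUBIC)
A=z(S,(165,240,245,360),6);B=z(T,(150,175,266,366),6)
out=np.zeros((600,700,3),np.uint8);out[:450,:690]=A;out[450:600,:600]=B
cv2.imwrite("pics/p1.png",out)
E
```

```text
time: 21.87
tool_pos: [0.4964, 0.1172, 0.0154]
ee_rot: [3.139, -0.005, -2.966]
wrist_force: [0.6, -0.1, -0.5]
width: 0.0609
finger_force: 0.0
tcp board [-0.0714  0.0608  0.0154] [-0.53991696 -0.23820782  0.50056582]
```

View pics/p1.png

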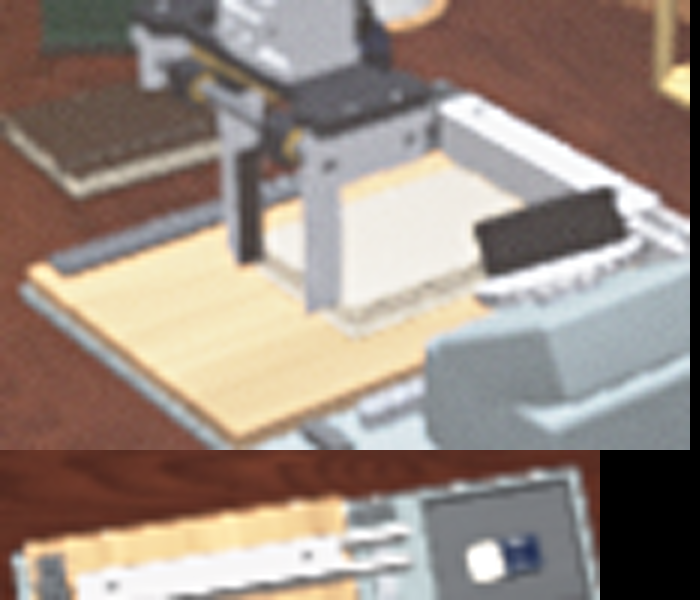

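Both fingers sit low against the notebook's front edge, at about (250,255) and (320,305). The stop at (560,140) is about 20 mm ahead of it. I'll continue in small steps and watch the force.

```bash
python3 -m handwheel '[[-0.03,0,0,0,0,0],[-0.055,0,0,0,0,0],[-0.07,0,0,0,0,0],[-0.07,0,0,0,0,0],[-0.07,0,0,0,0,0]]'; for i in 1; do python3 -m handwheel '[[-0.005,0,0,0,0,0],[-0.01,0,0,0,0,0],[-0.01,0,0,0,0,0]]'; done; python3 -m handwheel '[[-0.005,0,0,0,0,0],[-0.01,0,0,0,0,0],[-0.01,0,0,0,0,0]]'
```

```text
time: 22.38
tool_pos: [0.5092, 0.1196, 0.0153]
ee_rot: [3.139, -0.006, -2.966]
wrist_force: [0.9, 0.1, -0.4]
width: 0.061
finger_force: 0.0
time: 22.63
tool_pos: [0.5105, 0.1198, 0.0153]
ee_rot: [3.139, -0.007, -2.966]
wrist_force: [-1.0, -0.5, 1.1]
width: 0.061
finger_force: 0.6
time: 22.88
tool_pos: [0.5128, 0.1202, 0.0153]
ee_rot: [3.139, -0.007, -2.966]
wrist_force: [-1.3, -0.3, 1.4]
width: 0.0613
finger_force: 0.6
```

```bash
python3 -m handwheel '[[-0.005,0,0,0,0,0],[-0.01,0,0,0,0,0],[-0.01,0,0,0,0,0],[-0.01,0,0,0,0,0]]'; python3 -m handwheel '[[-0.005,0,0,0,0,0],[-0.005,0,0,0,0,0],[-0.005,0,0,0,0,0]]'
```

```text
time: 23.22
tool_pos: [0.5149, 0.1206, 0.0153]
ee_rot: [3.139, -0.006, -2.966]
wrist_force: [-1.3, -0.7, 0.1]
width: 0.0611
finger_force: 0.5
time: 23.47
tool_pos: [0.5158, 0.1207, 0.0153]
ee_rot: [3.139, -0.007, -2.966]
wrist_force: [-0.5, -0.9, 0.8]
width: 0.0607
finger_force: 0.6
```

```bash
python3 -m handwheel '[[-0.005,0,0,0,0,0],[-0.005,0,0,0,0,0],[-0.005,0,0,0,0,0]]'; python3 -m handwheel '[[-0.005,0,0,0,0,0],[-0.005,0,0,0,0,0],[-0.005,0,0,0,0,0]]'
```

```text
time: 23.72
tool_pos: [0.5168, 0.1209, 0.0152]
ee_rot: [3.139, -0.007, -2.966]
wrist_force: [-1.8, 0.3, 0.6]
width: 0.0612
finger_force: 0.6
time: 23.97
tool_pos: [0.5178, 0.1211, 0.0152]
ee_rot: [3.139, -0.007, -2.966]
wrist_force: [-1.6, 0.2, 1.0]
width: 0.061
finger_force: 0.6
```

```bash
python3 -m handwheel '[[-0.005,0,0,0,0,0],[-0.005,0,0,0,0,0],[-0.005,0,0,0,0,0]]'; python3 -m handwheel '[[-0.005,0,0,0,0,0],[-0.005,0,0,0,0,0],[-0.005,0,0,0,0,0]]'
```

```text
time: 24.22
tool_pos: [0.5186, 0.1212, 0.0152]
ee_rot: [3.139, -0.007, -2.966]
wrist_force: [-2.0, -0.3, 0.7]
width: 0.0615
finger_force: 1.0
time: 24.47
tool_pos: [0.5186, 0.1212, 0.0151]
ee_rot: [3.139, -0.009, -2.966]
wrist_force: [-5.2, -0.6, 4.6]
width: 0.0612
finger_force: 2.6
```

```bash
python3 -m handwheel '[[-0.005,0,0,0,0,0],[-0.005,0,0,0,0,0],[-0.005,0,0,0,0,0]]'; python3 -c "
from h import *
print(binv(b,robot.get_obs()['tool_pos']))"
```

```text
time: 24.72
tool_pos: [0.5187, 0.1212, 0.0151]
ee_rot: [3.139, -0.011, -2.965]
wrist_force: [-7.4, -2.4, 5.3]
width: 0.0608
finger_force: 3.7
[-0.04875346  0.06078677  0.01513301]
```

The notebook stopped dead at TCP x −48.8 mm (board frame) with about 7 N building up, so it is against the stop. I'll back off, then verify alignment by gently touching the tab with the same finger. Contact should come 140 mm further on.

```bash
python3 -m handwheel '[[0.05,0,0,0,0,0],[0.1,0,0,0,0,0],[0.1,0,-0.2,0,0,0],[0.1,0,-0.4,0,0,0],[0.1,0,-0.45,0,0,0],[0.1,0,-0.45,0,0,0]]'; python3 -c "
from h import *
import cv2
print(rel(*down(.074,.203,.105)),rel(*down(.074,.203,.027)))
T=np.mean([viewer.snapshot('top') for _ in range(3)],0)[:,:,::-1];np.savez('pics/m4.npz',T=T,S=T)
print('bottle',binv(b,atz('top',(239,174),.04)))
"; python3 prof.py m4|head -2|tail -1|cut -c120-600
```

```text
time: 25.22
tool_pos: [0.5047, 0.1184, 0.1102]
ee_rot: [3.14, 0.004, -2.966]
wrist_force: [0.4, 0.2, 1.3]
width: 0.061
finger_force: 0.0
(array([-0.682,  0.715,  0.03 ]), array([ 0.003,  0.008, -0.008])) (array([-0.68 ,  0.714,  0.42 ]), array([ 0.003,  0.008, -0.008]))
bottle [0.13837211 0.30351689 0.04      ]
 112 129 | 80 110 129 | 82 108 130 | 84 106 130 | 86 103 130 | 88 100 128 | 90 96 116 | 92 91 101 | 94 91 87 | 96 99 78 | 98 126 97 | 100 167 117 | 102 201 124 | 104 220 127 | 106 230 122 | 108 235 115 | 110 241 113 | 112 244 113 | 114 245 117 | 116 247 121 | 118 247 120 | 120 242 121 | 122 233 123 | 124 224 125 | 126 216 121 | 128 212 118 | 130 212 120 | 132 212 124 | 134 212 127 | 136 212 131 | 138 213 145 | 140 213 162 | 142 212 182 | 144 200 199 | 146 170 182 | 148 134 154
```

```bash
python3 -m handwheel '[[-0.15,0.15,0,0,0,0],[-0.3,0.3,0,0,0,0],[-0.45,0.45,0,0,0,0],[-0.6,0.6,0,0,0,0],[-0.68,0.71,0,0,0,0],[-0.68,0.71,0,0,0,0],[-0.68,0.71,0.1,0,0,0],[-0.68,0.71,0.25,0,0,0],[-0.68,0.71,0.38,0,0,0],[-0.68,0.71,0.4,0,0,0]]';python3 -m handwheel '[[0,0,0,0,0,0],[0,0,0.01,0,0,0],[0,0,0.01,0,0,0]]'; python3 -c "
from h import *
print(binv(b,robot.get_obs()['tool_pos']))
print(rel(*down(.086,.203,.027)))"
```

```text
time: 26.2
tool_pos: [0.6044, 0.2792, 0.0158]
ee_rot: [-3.141, -0.022, -2.966]
wrist_force: [-0.3, -0.7, -1.1]
width: 0.0608
finger_force: 0.0
time: 26.45
tool_pos: [0.6109, 0.2817, 0.0243]
ee_rot: [3.139, -0.004, -2.966]
wrist_force: [0.1, 0.8, -0.6]
width: 0.061
finger_force: 0.0
[0.07077483 0.20213935 0.02433442]
(array([-0.076,  0.005, -0.014]), array([ 0.005, -0.008, -0.009]))
```

```bash
python3 -m handwheel '[[-0.03,0.005,-0.01,0,0,0],[-0.06,0.005,-0.01,0,0,0],[-0.075,0.005,-0.01,0,0,0],[-0.075,0.005,-0.01,0,0,0],[-0.075,0.005,-0.01,0,0,0]]';python3 -m handwheel '[[-0.01,0,0,0,0,0],[-0.01,0,0,0,0,0],[-0.01,0,0,0,0,0]]';  python3 -c "
from h import *
print(binv(b,robot.get_obs()['tool_pos']))"
```

```text
time: 26.87
tool_pos: [0.6251, 0.2854, 0.025]
ee_rot: [3.139, -0.006, -2.966]
wrist_force: [-0.1, 0.9, -0.4]
width: 0.0609
finger_force: 0.0
time: 27.12
tool_pos: [0.6265, 0.2856, 0.0245]
ee_rot: [3.139, -0.007, -2.966]
wrist_force: [-0.3, -0.1, 0.7]
width: 0.061
finger_force: 0.0
[0.08678236 0.20321212 0.02449591]
```

```bash
for i in 1 2; do :; done; python3 -m handwheel '[[-0.005,0,0,0,0,0],[-0.005,0,0,0,0,0],[-0.005,0,0,0,0,0]]'; python3 -m handwheel '[[-0.005,0,0,0,0,0],[-0.005,0,0,0,0,0],[-0.005,0,0,0,0,0]]';python3 -m handwheel '[[-0.005,0,0,0,0,0],[-0.005,0,0,0,0,0],[-0.005,0,0,0,0,0]]'; python3 -c "
from h import *
print(binv(b,robot.get_obs()['tool_pos']))"
```

```text
time: 27.37
tool_pos: [0.6275, 0.2858, 0.0246]
ee_rot: [3.139, -0.007, -2.966]
wrist_force: [-0.1, -0.2, -0.1]
width: 0.0613
finger_force: 0.0
time: 27.62
tool_pos: [0.6286, 0.286, 0.0246]
ee_rot: [3.139, -0.007, -2.966]
wrist_force: [-0.4, -0.0, 0.0]
width: 0.061
finger_force: 0.0
time: 27.87
tool_pos: [0.6296, 0.2862, 0.0246]
ee_rot: [3.139, -0.007, -2.966]
wrist_force: [-0.5, -0.7, -0.0]
width: 0.061
finger_force: 0.0
[0.08990881 0.20319346 0.02458328]
```

```bash
python3 -m handwheel '[[-0.005,0,0,0,0,0],[-0.005,0,0,0,0,0],[-0.005,0,0,0,0,0]]'; python3 -m handwheel '[[-0.005,0,0,0,0,0],[-0.005,0,0,0,0,0],[-0.005,0,0,0,0,0]]'; python3 -c "
from h import *
print(binv(b,robot.get_obs()['tool_pos']))"
```

```text
time: 28.12
tool_pos: [0.6306, 0.2864, 0.0246]
ee_rot: [3.139, -0.007, -2.966]
wrist_force: [0.1, -0.5, -0.2]
width: 0.0609
finger_force: 0.0
time: 28.37
tool_pos: [0.6308, 0.2864, 0.0245]
ee_rot: [3.139, -0.009, -2.966]
wrist_force: [-2.7, -0.8, 1.8]
width: 0.0611
finger_force: 1.5
[0.09111334 0.20320762 0.02452618]
```

Contact is at 91.1 mm against −48.75 mm, a difference of 139.9 mm. The stop is therefore level with the tab to about 0.1 mm. I'll back off, lift and check.

```bash
python3 -m handwheel '[[0.05,0,0,0,0,0],[0.1,0,0,0,0,0],[0.12,0,-0.15,0,0,0],[0.12,0,-0.35,0,0,0],[0.12,0,-0.5,0,0,0],[0.12,0,-0.6,0,0,0],[0.12,0,-0.6,0,0,0]]';python3 -m handwheel '[[0.8,0.5,0,0,0,0],[0.8,0.5,0,0,0,0],[0.8,0.5,0,0,0,0],[0.8,0.5,0,0,0,0],[0.8,0.5,0,0,0,0],[0.8,0.5,0,0,0,0],[0.8,0.5,0,0,0,0],[0.8,0.5,0,0,0,0]]'
python3 - <<'E'
from h import *
T=np.mean([viewer.snapshot('top') for _ in range(6)],0)[:,:,::-1];np.savez('pics/m5.npz',T=T,S=T)
from scipy.ndimage import map_coordinates
for nm,ys in(("L",np.linspace(.075,.1,8)),("R",np.linspace(.02,.045,8))):
  for lo,hi in((-.06,-.026),(.08,.1)):
    xs=np.arange(lo,hi,.002);u=proj("top",np.array([[w(b,[x,y,.044]) for y in ys] for x in xs]))
    print(nm,[(int(round(x*1000)),int(v)) for x,v in zip(xs,map_coordinates(T[:,:,0],[u[...,1],u[...,0]],order=1).mean(1))])
E
python3 prof.py m5|head -2|tail -1|cut -c170-400
```

```text
time: 28.95
tool_pos: [0.6123, 0.2834, 0.1524]
ee_rot: [3.137, 0.007, -2.965]
wrist_force: [0.4, -0.4, 1.2]
width: 0.061
finger_force: 0.0
time: 29.62
tool_pos: [0.4344, 0.3522, 0.1452]
ee_rot: [3.14, -0.007, -2.966]
wrist_force: [-1.3, 0.3, 0.1]
width: 0.0613
finger_force: 0.0
L [(-60, 171), (-58, 171), (-56, 171), (-54, 171), (-52, 171), (-50, 171), (-48, 174), (-46, 182), (-44, 195), (-42, 207), (-40, 219), (-38, 224), (-36, 225), (-34, 226), (-32, 225), (-30, 225), (-28, 225)]
L [(80, 223), (82, 223), (84, 224), (86, 224), (88, 224), (90, 225), (92, 225), (94, 223), (96, 215), (98, 195), (100, 178)]
R [(-60, 159), (-58, 159), (-56, 159), (-54, 159), (-52, 159), (-50, 159), (-48, 161), (-46, 174), (-44, 195), (-42, 210), (-40, 221), (-38, 226), (-36, 226), (-34, 226), (-32, 226), (-30, 225), (-28, 225)]
R [(80, 223), (82, 223), (84, 223), (86, 223), (88, 223), (90, 224), (92, 224), (94, 222), (96, 212), (98, 190), (100, 177)]
86 232 139 | 88 230 137 | 90 223 124 | 92 210 109 | 94 190 94 | 96 180 85 | 98 199 105 | 100 231 126 | 102 248 133 | 104 251 137 | 106 251 130 | 108 250 123 | 110 250 121 | 112 249 122 | 114 250 126 | 116 251 129 | 118 251 129 | 12
```

The notebook's front edge is at about −43.5 mm on both sides, which means it is square. Its back edge is at about 98 mm, against the stop.

```bash
python3 -c "
from bench import robot
print(robot.close_job())"
```

```text
the job is handed in; nothing more can be done
None
```

The job is handed in; no verdict came back. The stop was run about 9.5 mm past the tab, then wound back to within about 0.1 mm of it by touch check, and the notebook lies flush and square against it with the arm clear.

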